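Eject and catch the wheelset tray

ROBOT

A 6-joint arm with a two-finger parallel gripper is mounted at the origin on a cart in front of the work surface, level with it; the furniture and walls round the work are solid. World frame = base frame: x ahead of the robot, y to its left, z up, the work surface at z = 0. Lengths are in mm, angles in rad, forces in N, time in s.
With the tool pointing down it reaches from about 350 to 975 mm from the base axis. Payload 7.1 kg.
Tool frame: the origin (TCP) lies between the finger pads; the fingertips stand 19 mm ahead of it and the grasp point (between the pads) is the TCP (ctrl.tcp_to_tips is the distance from the TCP to the fingertips, in mm); z points along the fingers, y is the line along which they close (so a half turn about z gives the same grasp; the last joint's range is limited). The gripper opens to 88 mm and grips with 3 to 60 N. Pads are 20 mm wide; open, the fingers measure 115 mm over their backs; the gripper's body (75 mm by 178 mm) begins 61 mm behind the grasp point.
Start: joints at [-1.198, 0.423, 1.63, -0, 1.089, -0.019], TCP at [238.674, -577.616, 241.675] pointing down, gripper open.
Joint ranges: [-3, 3], [-0.9, 2.11], [0.09, 2.58], [-1.31, 4.45], [0.11, 2.69], [-2.54, 2.54]. Speed limits (rad/s): [2.39, 2.39, 3.01, 3.14, 3.14, 3.14].

INTERFACE

Orientations are given as a rotation vector (axis times angle).
In Python, from workcell import status, optics, ctrl gives the robot as it stands. The module is installed in compiled form; this text tells all that it offers.
- The arm moves only by the shell command python3 -m inch 'ROWS'. ROWS is JSON, a list that holds one entry, the list of rows, each a list of 7 numbers: the shift along the tool's x, y, z in mm, then the turn, a rotation vector about the tool's x, y, z in rad, then the opening in per cent of the stroke, from 0 (shut) to 100 (fully open). A call has 1 to 20 rows; each row is the pose to reach, as a shift and turn from the pose commanded when the call began, along the tool's axes at that moment; what a row does not reach only later rows make up. A row lasts 1/10 s, in which the tool goes at most 50 mm and 8.59 degrees, less where a joint would pass 70% of its speed; a pose out of reach is approached as far as the arm can. A call with a gripper value outside its range is refused whole. The fingers move at their own pace and stop on an object; the grip force is fixed at half the most. Time passes only in rows, so rows that repeat a pose let the fingers close. It gives the time, the measured TCP pose, the force, the opening and the grip force at its end, in the units of the state.
- status.get_obs(): the state, without advancing time (a new reading comes with each control period).
- optics.get_image(name): name is "scene" or "top"; returns a dict with "frame" (420x560x3 uint8, red, green, blue), "fx", "fy", "cx", "cy" (pixels), "rvec" (rotation vector, rad) and "tvec" (3), from world to camera coordinates, as OpenCV has them. Camera axes: x right, y down, z forward; pixel columns grow to the right and rows downward; lengths in mm; the calibration is good to about 2 mm. A picture is of the moment at which its call begins. There is no depth.
- ctrl.close_job(): hands the job in; it is judged then, once.
The state is a dict: "t": time; "qpos": joint angles; "qvel": joint speeds; "joint_torque": joint torques, N m; "ee_pos": TCP position; "orientation": TCP orientation; "ft_force": force on the tool from outside, world axes, zero at the start; "moment": the same for the moment, N m; "width": finger opening in mm; "grasp_force": force on a finger pad.
Only numpy, scipy, OpenCV 4.12 (cv2) and the standard library are available. Lean on these libraries where they do the work, as an engineer would, in place of code of your own. Each camera call takes 0.05 s, during which the arm holds its last target. There are 200 camera calls.

TASK

The spring-eject parts unit has two trays, and one of them holds the spare wheelset. With one fingertip press the black button behind that tray until the tray pops, and trap the tray at its upright front tab with the other finger before it runs out to the end of its slide. Finish holding the tray still there, partly out, with the finger against it; grasp and lift nothing, do not touch the wheelset, and leave the other tray shut and everything round about where it is.

Things in the scene. Friction and masses are not known exactly. Their poses are not given: they have to be found in the camera images.
- eject_unit: fixed two-bay parts unit, 176 x 184 mm wooden base 30 mm high with a flat grey head across the back (top 58 mm above the work surface) that carries two black push buttons side by side; in front of each button an open aluminium tray with an upright tab. Origin under the middle of the button row at work-surface height, x from the trays to the head (trays run out along -x), y to the unit's left, z up. The left bay is at y = +33 mm, the right one at y = -33 mm.
- button_left (a joint): travel of the left ejector button, m: 0 up, 0.010 fully down; springs back. About 1.5 N to start and 5 N fully down. The tray's catch lets go once it is pressed 7 mm.
- button_left_top (a point): centre of the top of the left black round button (24 mm across), on the flat grey head of the unit; up, it stands 12 mm above the head and 70 mm above the work surface. Moves with the button; axes as the unit.
- tray_left (a joint): how far the left tray has run out, m: 0 shut and caught, 0.090 at its end stop. Once freed, a damped spring (2 N at first, 1.1 N at the end) drives it out at about 16 mm/s, slowing to 10 mm/s (some 7 s for the whole slide); a finger that stands in front of it stops it.
- tray_left_tab (a point): middle of the top edge of the left tray's upright front tab, on the tab's front face (the -x side of the unit). The tab is 24 mm wide, 4 mm thick and its top is 80 mm above the work surface; the rest of the tray's wall is 54 mm above it, 56 mm wide. Behind the tab's front face the tray is 29.5 mm long. Shut, the front face is 46 mm in front of the middle of its button. Moves with the tray; axes as the unit.
- button_right (a joint): travel of the right ejector button, m: 0 up, 0.010 fully down; springs back. About 1.5 N to start and 5 N fully down. The tray's catch lets go once it is pressed 7 mm.
- button_right_top (a point): centre of the top of the right black round button (24 mm across), on the flat grey head of the unit; up, it stands 12 mm above the head and 70 mm above the work surface. Moves with the button; axes as the unit.
- tray_right (a joint): how far the right tray has run out, m: 0 shut and caught, 0.090 at its end stop. Once freed, a damped spring (2 N at first, 1.1 N at the end) drives it out at about 16 mm/s, slowing to 10 mm/s (some 7 s for the whole slide); a finger that stands in front of it stops it.
- tray_right_tab (a point): middle of the top edge of the right tray's upright front tab, on the tab's front face (the -x side of the unit). The tab is 24 mm wide, 4 mm thick and its top is 80 mm above the work surface; the rest of the tray's wall is 54 mm above it, 56 mm wide. Behind the tab's front face the tray is 29.5 mm long. Shut, the front face is 46 mm in front of the middle of its button. Moves with the tray; axes as the unit.
- wheelset_mid (a point): centre of the loose steel model wheelset (two 17 mm wheels on an axle 36 mm long) that lies across one of the two trays, left or right.
- flywheel_mid (a point): centre of the loose brass flywheel (20 mm disc with a 10 mm boss, 14 mm high) that lies in the other tray.
- pot: loose paint tinlet, 28 mm across, 32 mm high, on the unit's base board at its left; origin under it.
- rubber_block: loose grey abrasive block 28 x 55 x 16 mm on the unit's base board at its left; origin under it.
- shunter: loose green model shunter 43 x 136 x 70 mm on the rails to the right; origin under it.
- tank_wagon: loose grey model tank wagon 40 x 129 x 64 mm on the rails to the left; origin under it.

How it is judged:
By the outcome, as a careful person would: the job done as asked, in the order asked, and still so for the second after the job is handed in, while the arm keeps its last pose, push and grip.
It also fails if it takes over 40 s, if anything falls off the work surface, if the arm or the gripper's body presses on something with over 40 N, if the wrist force passes 120 N, or if a joint passes its speed limit or range.

## Working session

There is one attempt and no reset: what is moved stays moved. The work goes in short steps, Python scripts to look and compute and a shell command to move; the robot and the scene stay as the last step left them, time stands still between calls to the robot, and variables do not carry over. Pictures are saved under pics/ and viewed, at most 10 in all, crops included, and the job is handed in when it is done.

```bash
mkdir -p pics
cat > h.py <<'E'
import numpy as np, cv2
from workcell import status, optics, ctrl
def ray(im,u,v,z):
    R=cv2.Rodrigues(np.array(im["rvec"],float))[0]; t=np.array(im["tvec"],float).ravel()
    d=R.T@np.array([(u-im["cx"])/im["fx"],(v-im["cy"])/im["fy"],1]); c=-R.T@t
    return c+d*(z-c[2])/d[2]
def proj(im,p):
    K=np.array([[im["fx"],0,im["cx"]],[0,im["fy"],im["cy"]],[0,0,1]],float)
    return cv2.projectPoints(np.array(p,float).reshape(-1,3),np.array(im["rvec"],float),np.array(im["tvec"],float),K,None)[0].reshape(-1,2)
E
python3 - <<'E'
from h import *
import pickle
for n in("scene","top"):
    im=optics.get_image(n); pickle.dump(im,open(n+".pkl","wb"))
    cv2.imwrite(f"pics/{n}0.png",im["frame"][:,:,::-1])
    R=cv2.Rodrigues(np.array(im["rvec"],float))[0]; print(n,im["fx"],-R.T@np.ravel(im["tvec"]))
print(status.get_obs(), ctrl.tcp_to_tips)
E
```

```text
scene 434.9554656950486 [ -13.02548259 -485.24867687  567.14354057]
top 522.9705848195632 [ 463.13985722   -2.52312618 1071.93662792]
{'t': 0.1, 'qpos': array([-1.19802477e+00,  4.23765430e-01,  1.63057783e+00, -2.28137621e-05,
        1.08856900e+00, -1.89492662e-02]), 'qvel': array([ 3.42247083e-04, -1.39827718e-03, -3.19461593e-03,  6.76761924e-06,
       -6.89523323e-04,  1.81625205e-03]), 'joint_torque': array([ 3.67613220e-04, -5.45616567e+01, -2.74324036e+01,  6.45131548e-02,
        1.88093452e-02, -1.41221614e-05]), 'ee_pos': array([ 238.49569751, -577.21906636,  240.99281467]), 'orientation': array([-3.08025329e+00, -6.11151332e-01,  3.95878719e-04]), 'ft_force': array([ 0.37612291, -0.8215297 ,  0.41051466]), 'moment': array([ 0.00727474, -0.04317255,  0.02262122]), 'grasp_force': 0.0, 'width': 87.70608467555628} 19.0
```

View pics/scene0.png

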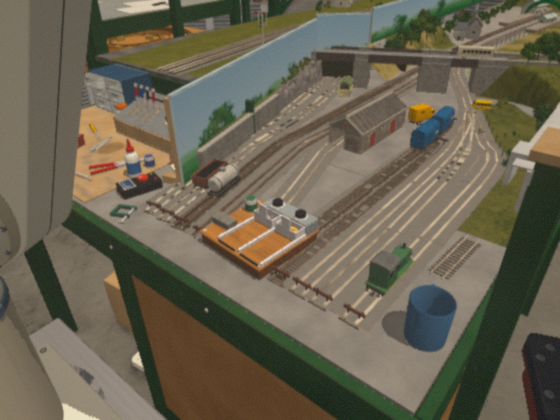

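View pics/top0.png

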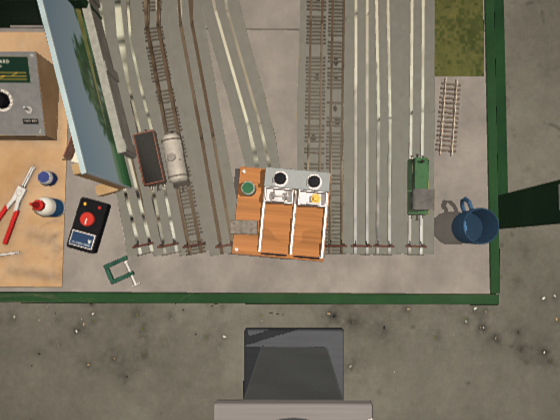

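The unit sits at about (283,213) in the top view, with black buttons at (280,178) and (314,181). A yellow thing lies in the right tray. I'll enlarge both views to check.

Run:
```python
from h import *
import pickle
t=pickle.load(open("top.pkl","rb")); s=pickle.load(open("scene.pkl","rb"))
a=cv2.resize(t["frame"][160:265,225:340],None,fx=5,fy=5,interpolation=cv2.INTER_CUBIC)
b=cv2.resize(s["frame"][185:275,200:325],None,fx=5,fy=5,interpolation=cv2.INTER_CUBIC)
cv2.imwrite("pics/topz.png",a[:,:,::-1]);cv2.imwrite("pics/scz.png",b[:,:,::-1])
for n,im,(y0,y1,x0,x1) in(("top",t,(168,192,264,330)),("scene",s,(192,222,262,315))):
    g=im["frame"][y0:y1,x0:x1].max(2)
    m=(g<50).astype(np.uint8)
    k,l,st,c=cv2.connectedComponentsWithStats(m)
    for i in range(1,k):
        if st[i,4]>25:
            u,v=c[i]+[x0,y0]; print(n,u,v,st[i],ray(im,u,v,70))
```

```text
top 279.5584415584416 178.12987012987014 [11  6 10 10 77] [593.16467657  27.58583073  70.        ]
top 312.6756756756757 181.05405405405406 [45  9 10  9 37] [587.8417079  -36.28474133  70.        ]
```

View pics/topz.png

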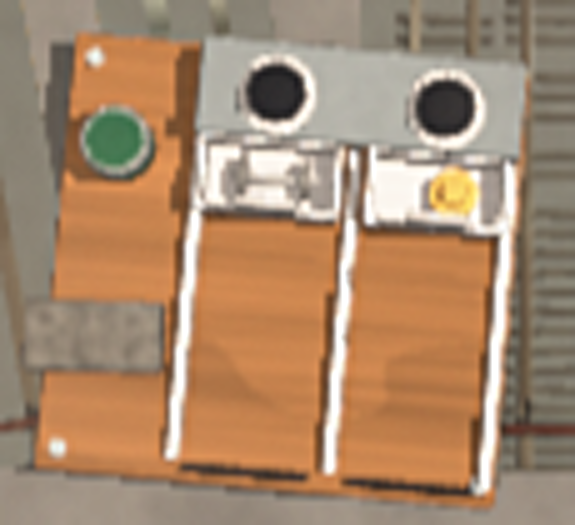

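View pics/scz.png

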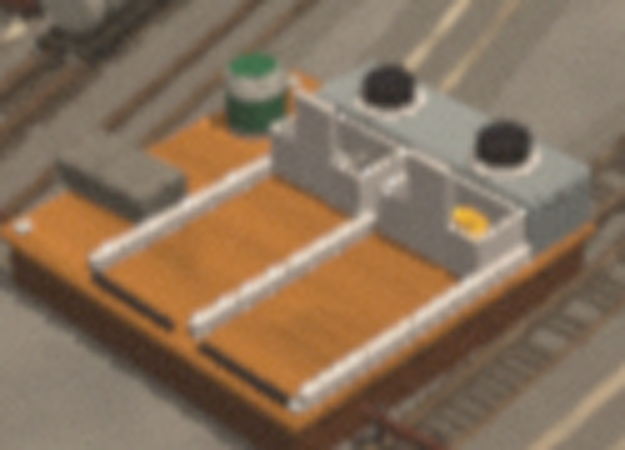

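The steel wheelset lies in the left tray (dumbbell at zoom (268,183)) and the brass flywheel in the right one. So I press the left button, at about (593.5, 27.5), with unit yaw about -0.09 rad. The plan is tool y along unit +x at 80 % opening: the rear finger goes on the button and the front one about 31 mm ahead of the tab.

```bash
cat >> h.py <<'E'
from scipy.spatial.transform import Rotation as Ro
def delta(target,yaw):
    o=status.get_obs(); R=Ro.from_rotvec(o["orientation"])
    y=np.array([np.cos(yaw),np.sin(yaw),0]); z=np.array([0,0,-1.]); T=Ro.from_matrix(np.c_[np.cross(y,z),y,z])
    return R.inv().apply(np.array(target)-o["ee_pos"]).round(1),(R.inv()*T).as_rotvec().round(4)
E
python3 -c "
from h import *
yaw=-.09;b=np.array([593.5,27.5]);t=b-41.75*np.array([np.cos(yaw),np.sin(yaw)])
print(t,delta([*t,155],yaw))"
```

```text
[551.9189734   31.25242943] (array([ 522. , -442.6,   86.6]), array([-1.2000e-03, -7.0000e-04, -1.0891e+00]))
```

```bash
python3 -m inch '[[[522,-443,86,0,0,-1.089,80],[522,-443,86,0,0,-1.089,80],[522,-443,86,0,0,-1.089,80],[522,-443,86,0,0,-1.089,80],[522,-443,86,0,0,-1.089,80],[522,-443,86,0,0,-1.089,80],[522,-443,86,0,0,-1.089,80],[522,-443,86,0,0,-1.089,80],[522,-443,86,0,0,-1.089,80],[522,-443,86,0,0,-1.089,80],[522,-443,86,0,0,-1.089,80],[522,-443,86,0,0,-1.089,80],[522,-443,86,0,0,-1.089,80],[522,-443,86,0,0,-1.089,80],[522,-443,86,0,0,-1.089,80],[522,-443,86,0,0,-1.089,80],[522,-443,86,0,0,-1.089,80],[522,-443,86,0,0,-1.089,80],[522,-443,86,0,0,-1.089,80],[522,-443,86,0,0,-1.089,80]]]'
python3 - <<'E'
from h import *
o=status.get_obs();print(o["ee_pos"],o["orientation"],o["width"],o["t"],o["ft_force"])
s=optics.get_image("scene"); f=s["frame"]
cv2.imwrite("pics/s1.png",cv2.resize(f[110:290,160:360],None,fx=3,fy=3,interpolation=cv2.INTER_CUBIC)[:,:,::-1])
yaw=-.09;b=np.array([593.5,27.5]);x=np.array([np.cos(yaw),np.sin(yaw)])
for p in([*b,70],[*(b-46*x),80],[*b,136]): print(proj(s,p))
E
```

```text
t: 2.1
ee_pos: [551.8, 30.3, 155.9]
orientation: [2.32, 2.118, 0.0]
ft_force: [-0.8, -0.2, -0.2]
width: 70.2
grasp_force: 0.0
[551.82312453  30.31924129 155.88542709] [2.32046812e+00 2.11759736e+00 2.22492918e-04] 70.16498406285527 2.1 [-0.83830585 -0.16732395 -0.20601952]
[[276.18806356 201.25247774]]
[[260.54586279 205.79419265]]
[[275.55006687 174.24773264]]
```

View pics/s1.png

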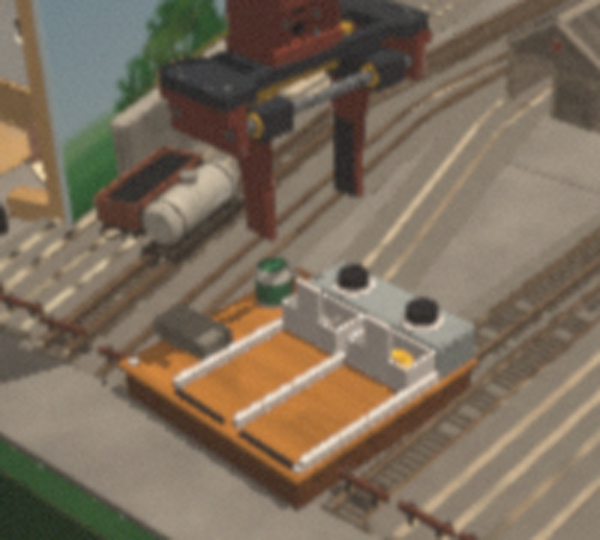

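Fingers hang above the unit. The rear fingertip is at full pixel (276,174), as predicted. The left button top is at about (277.6,199.7), against a predicted (276.2,201.3). I'll compute that offset.

Run:
```python
from h import *
import pickle
s=pickle.load(open("scene.pkl","rb")); print(ray(s,277.6,199.7,70))
g=s["frame"][190:225,262:318].max(2)
for th in(60,75):
    k,l,st,c=cv2.connectedComponentsWithStats((g<th).astype(np.uint8))
    for i in range(1,k):
        if st[i,4]>15: print(th,c[i]+[262,190],st[i],ray(s,*(c[i]+[262,190]),66))
```

```text
[600.25880025  29.10649855  70.        ]
60 [277.55263158 202.26315789] [12  9  8  7 38] [597.00620071  26.66774702  66.        ]
60 [300.18181818 213.70454545] [34 21  9  6 44] [591.25994769 -38.71511431  66.        ]
75 [277.07407407 202.03703704] [11  9  9  7 54] [597.08331685  28.07080227  66.        ]
75 [300.06349206 213.53968254] [34 20  9  8 63] [591.60297597 -38.15180326  66.        ]
```

```bash
python3 -m inch '[[[1,2,20,0,0,0,80],[1,2,40,0,0,0,80],[1,2,52,0,0,0,80],[1,2,60,0,0,0,80],[1,2,64,0,0,0,80],[1,2,66,0,0,0,80],[1,2,68,0,0,0,80],[1,2,70,0,0,0,80],[1,2,72,0,0,0,80],[1,2,74,0,0,0,80],[1,2,75.5,0,0,0,80],[1,2,75.5,0,0,0,80],[1,2,75.5,0,0,0,80],[1,2,75.5,0,0,0,80],[1,2,75.5,0,0,0,80]]]'
python3 - <<'E'
from h import *
s=optics.get_image("scene"); f=s["frame"]
cv2.imwrite("pics/s2.png",cv2.resize(f[150:290,180:340],None,fx=4,fy=4,interpolation=cv2.INTER_CUBIC)[:,:,::-1])
E
```

```text
t: 3.65
ee_pos: [554.3, 32.0, 80.3]
orientation: [2.319, 2.119, 0.001]
ft_force: [-0.8, -1.1, 4.6]
width: 70.2
grasp_force: 2.2
```

View pics/s2.png

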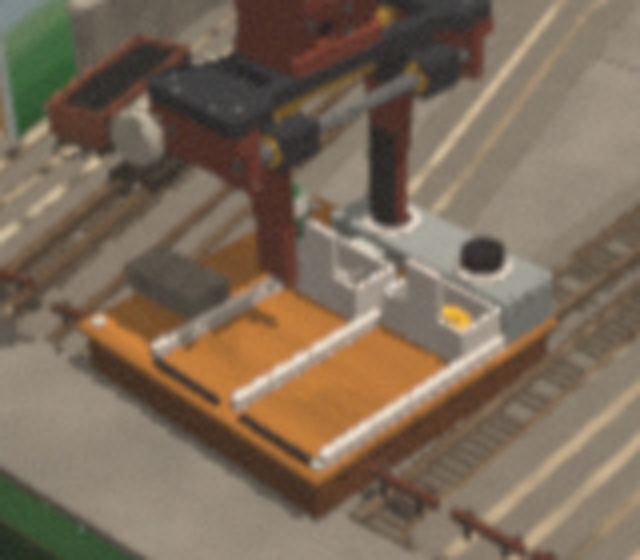

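The rear finger is on the left button at zoom (390,220), with 4.6 N of force. The left tray has begun to move and the front finger stands ahead of it at (280,280). I'll wait for contact.

```bash
R=; python3 -m inch '[[[0,0,0,0,0,0,80],[0,0,0,0,0,0,80],[0,0,0,0,0,0,80],[0,0,0,0,0,0,80],[0,0,0,0,0,0,80],[0,0,0,0,0,0,80],[0,0,0,0,0,0,80],[0,0,0,0,0,0,80],[0,0,0,0,0,0,80],[0,0,0,0,0,0,80],[0,0,0,0,0,0,80],[0,0,0,0,0,0,80],[0,0,0,0,0,0,80],[0,0,0,0,0,0,80],[0,0,0,0,0,0,80],[0,0,0,0,0,0,80],[0,0,0,0,0,0,80],[0,0,0,0,0,0,80],[0,0,0,0,0,0,80],[0,0,0,0,0,0,80]]]'
python3 -m inch '[[[0,0,0,0,0,0,80],[0,0,0,0,0,0,80],[0,0,0,0,0,0,80],[0,0,0,0,0,0,80],[0,0,0,0,0,0,80],[0,0,0,0,0,0,80],[0,0,0,0,0,0,80],[0,0,0,0,0,0,80],[0,0,0,0,0,0,80],[0,0,0,0,0,0,80]]]'
python3 - <<'E'
from h import *
s=optics.get_image("scene"); f=s["frame"]
cv2.imwrite("pics/s3.png",cv2.resize(f[150:290,180:340],None,fx=4,fy=4,interpolation=cv2.INTER_CUBIC)[:,:,::-1])
E
```

```text
t: 5.7
ee_pos: [554.1, 32.0, 80.2]
orientation: [2.319, 2.119, 0.0]
ft_force: [1.2, -1.4, 5.0]
width: 70.8
grasp_force: 3.0
t: 6.7
ee_pos: [554.1, 32.0, 80.2]
orientation: [2.319, 2.119, 0.0]
ft_force: [1.3, -0.9, 5.1]
width: 70.0
grasp_force: 3.0
```

View pics/s3.png

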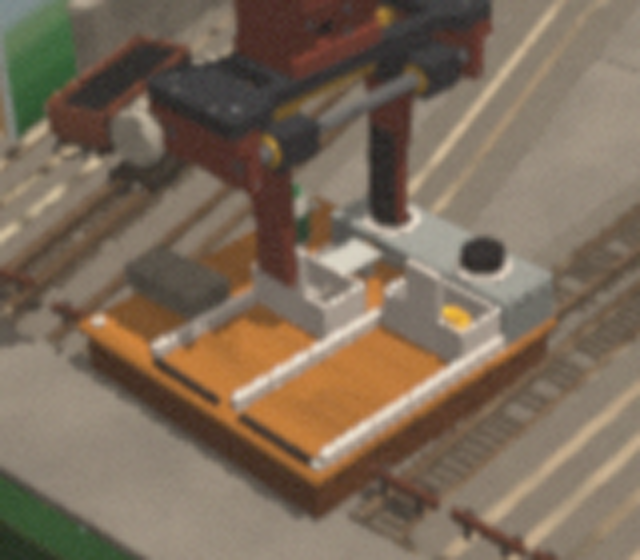

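The left tray has run out to the front finger: its tab is behind the finger at zoom (290,265), and the right tray is shut. I'll check that it's still, and how far out it is.

Run:
```python
from h import *
a=optics.get_image("scene"); 
for i in range(12): b=optics.get_image("scene")
d=cv2.absdiff(cv2.GaussianBlur(a["frame"],(5,5),0),cv2.GaussianBlur(b["frame"],(5,5),0))[205:240,235:280]
print("diff",d.max(),d.mean())
yaw=-.09;x=np.array([np.cos(yaw),np.sin(yaw)]);y=np.array([-x[1],x[0]]);c=np.array([595.3,27.5])
for q in(0,25,31,40): # front right wall corner, px in zoomed crop
    print(q,(proj(a,[*(c-(46+q)*x-28*y),54])-[180,150])*4)
for i in range(3):
    optics.get_image("top"); o=status.get_obs(); print(o["ft_force"],o["width"],o["grasp_force"],o["t"])
```

```text
diff 4 0.531005291005291
0 [[363.67173318 283.68159706]]
25 [[328.9121148  304.06302993]]
31 [[320.39742738 309.05564889]]
40 [[307.49692652 316.61990605]]
[ 2.29552849 -1.64402299  5.42814617] 70.6349188199216 3.033205708488822 7.45
[ 0.90061125 -1.27264025  4.40342536] 70.41355945680868 3.033276821952313 7.5
[ 1.7750913  -0.60284506  4.98463548] 70.33974319622713 3.033573618158698 7.55
```

```bash
python3 -c "
from workcell import ctrl
print(ctrl.close_job())"
```

```text
the job is handed in; nothing more can be done
None
```

I pressed the left button, popped the left tray (the one with the wheelset), trapped it at its tab with the front finger about 30 mm out, and handed the job in with it held still, the other finger still on the button and the right tray shut.

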